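# Cover the polishing drum and hold its dead-man plunger

## Robot

A 6-joint arm with a two-finger parallel gripper is mounted at the origin on the work surface. World frame = base frame: x ahead of the robot, y to its left, z up, the work surface at z = 0. Lengths are in m, angles in rad, forces in N, time in s.
With the tool pointing down it reaches from about 0.3 to 0.875 m from the base axis. Payload 4.2 kg.
Tool frame: the origin (TCP) lies at the very end of the fingers, on their centre line; the grasp point (between the pads) lies 19 mm behind it; z points along the fingers, y is the line along which they close (so a half turn about z gives the same grasp; the last joint's range is limited). The gripper opens to 85 mm and grips with 20 to 120 N. Pads are 22 mm wide; open, the fingers measure 114 mm over their backs; the gripper's body (76 mm by 85 mm) begins 54 mm behind the grasp point. The pads swing forward as they close: fully open they stand 13 mm farther back than shut.
Start: joints at [-1.255, 0.32, 1.565, -0, 1.257, -0.02], TCP at [0.189, -0.543, 0.231] pointing down, gripper open.
Joint ranges: [-3.11, 3.11], [-0.84, 2.01], [0.21, 2.61], [-1.34, 4.49], [0.05, 2.63], [-2.56, 2.56]. Speed limits (rad/s): [2.57, 2.57, 3.14, 3.14, 3.14, 3.14].

## Interface

Orientations are given as [roll, pitch, yaw] about the fixed x, y, z axes, in that order (R = Rz(yaw) Ry(pitch) Rx(roll)).
In Python, from plant import r gives the robot as it stands. The module is installed in compiled form; this text tells all that it offers.
- The arm moves only by the tool jog_arm, never from a script. Its argument "plan" is a list that holds one entry, the list of rows, each a list of 4 numbers: the shift along the tool's x, y, z in cm, then the turn about the tool's z in degrees. In form: [[[dx, dy, dz, spin], ...]]. A call has 1 to 12 rows; each row is the pose to reach, as a shift and turn from the pose commanded when the call began, along the tool's axes at that moment; what a row does not reach only later rows make up. A row lasts 1/12 s, in which the tool goes at most 41.7 mm and 7.16 degrees, less where a joint would pass 70% of its speed; a pose out of reach is approached as far as the arm can. A call with a gripper value outside its range is refused whole. "hand" is the opening, from 0 (shut) to 1 (fully open), set as the call begins (left out, the last holds). The fingers move at their own pace and stop on an object; the grip force is fixed at half the most. Time passes only in rows, so rows that repeat a pose let the fingers close. It gives the time, the measured TCP pose, the force, the opening and the grip force at its end, in the units of the state.
- r.sense(): the state, without advancing time (a new reading comes with each control period).
- r.grab_frame(name): name is "scene" or "top" or "wrist"; returns the picture (400x640x3 uint8, red, green, blue); there is no depth.
- r.calibration(name): a dict with "fx", "fy", "cx", "cy" (pixels), "xyz" and "orientation" of the camera in the world; the wrist camera has in their place "mount" (4x4, takes a point from camera to tool coordinates, whose origin is the TCP and whose axes are the flange's). Camera axes: x right, y down, z forward; pixel columns grow to the right and rows downward; lengths in m; the calibration is good to about 2 mm. A picture is of the moment at which its call begins: read the wrist's pose just before it. calibration takes no time and is no camera call.
- r.close_job(): hands the job in; it is judged then, once.
The state is a dict: "clock": time; "joint_positions": joint angles; "joint_vel": joint speeds; "tau": joint torques, N m; "tool_pos": TCP position; "ee_rot": TCP orientation; "contact_force": force on the tool from outside, world axes, zero at the start; "ft_torque": the same for the moment, N m; "gripper_width": finger opening in m; "grasp_force": force on a finger pad.
Only numpy, scipy, OpenCV 4.12 (cv2) and the standard library are available. Lean on these libraries where they do the work, as an engineer would, in place of code of your own. Each camera call takes 0.05 s, during which the arm holds its last target. There are 200 camera calls.

## Task

Pick the green lid up by its knob and set it down, not drop it, on the open bowl of the polishing drum so that it sits seated and level, and let go of it. Only then press the orange dead-man plunger down with the gripper to half its travel (12 of 24 mm, its flat top level with the green band of the gauge beside it), never to the bottom, and finish the program while still holding it there. Leave the other things on the bench where they are.

Things in the scene. Friction and masses are not known exactly. Their poses are not given: they have to be found in the camera images.
- tumbler: Polishing drum, fixed to the bench: round blue base 168 mm across and 78 mm high, on it an upright white open bowl, outside diameter 120 mm, inside 110 mm, rim 160 mm above the bench. Origin: centre of the underside, z up. It stands left, middle or right on the bench.
- bowl_rim (a point): Centre of the bowl's mouth, level with the rim's top (160 mm above the bench); z up.
- lid: Loose round lid, about 150 g, knob up on the bench, 52 mm high. From below: grey spigot 12 mm deep, diameter 100 mm tapering to 88 mm at the foot (goes inside the bowl); green flange 132 mm across, 6 mm thick (underside rests on the rim); black cylindrical knob, diameter 26 mm, 34 mm tall. Origin: centre of the spigot's underside, z up.
- lid_seat (a point): On the lid's axis at the height of the flange's underside, 12 mm above the lid's origin; comes to lie on bowl_rim when the lid is seated.
- lid_knob (a point): Centre of the top of the lid's knob, 52 mm above the lid's origin and 34 mm above the flange's upper side.
- pad: Dead-man control, fixed left, middle or right on the bench: grey box 100 (x) by 130 (y) by 35 mm high, a sprung plunger at its centre, a gauge post (12 x 8 mm, top 90 mm above the bench) 50 mm from the plunger axis towards its own +y. Post red up to 71 mm above the bench, green 71 to 79 mm, white above. Origin: centre of the underside, z up.
- plunger_top (a point): Centre of the flat top of the orange plunger head (diameter 44 mm, 14 mm thick); 87 mm above the bench when released, 75 mm when half pressed, 63 mm at the bottom. It moves with the plunger.
- plunger (a joint): Plunger travel in m, 0 when released, positive downwards, 0.024 at the stop. Spring return: it takes 4 N to start, 7 N at half travel, 10 N at the bottom, and comes up by itself when let go.
- brick: Bystander: brown soldering block, 110 x 65 x 30 mm. Origin: centre of the underside.
- hammer: Bystander: small hammer lying flat.
- screwdriver: Bystander: screwdriver lying flat.
- jar: Bystander: glass jar with a brass cap, diameter 68 mm, 85 mm high. Origin: centre of the underside.
- stake: Bystander: dark steel forming stake, diameter 54 mm, 78 mm high. Origin: centre of the underside.
- dish: Bystander: small brass dish, diameter 58 mm, 20 mm high. Origin: centre of the underside.
- tin: Bystander: round tin, diameter 52 mm, 30 mm high. Origin: centre of the underside.

How it is judged:
On the way, in this order (a step that is already met when the one before it is completed fails the run):
1. the lid sits seated and level on the bowl, let go (horizontal distance between lid_seat and bowl_rim below 0.007 m and z of lid_seat in the frame of bowl_rim between -0.003 and 0.003 m and angle between lid's own z axis and vertical below 0.05 rad and contact force between the fingers and lid below 0.1 N), for 0.3 s.
2. the plunger is held at half travel by the gripper (value of joint plunger between 0.008 and 0.016 m and contact force between the fingers and pad above 2 N), for 0.5 s.
At the end, for the whole second after the job is handed in: Lid seated on the bowl (flange on rim within 3 mm, centred within 7 mm, tilt under 0.05 rad), at rest, not touched by the fingers; the gripper pushes the plunger with over 2 N and keeps it still at 8 to 16 mm of travel; the seven bystanders are within 30 mm of where they began (all of step 1 and all of step 2 and distance of each of brick, hammer, screwdriver, jar, stake, dish, tin from where it was at the start of the episode below 0.03 m and velocity of joint plunger between -0.01 and 0.01 m/s and linear speed of lid below 0.02 m/s); the arm keeps its last pose, push and grip.
It fails at once if the plunger is pressed more than 5 mm while the lid is not on the bowl (value of joint plunger above 0.005 m and not (horizontal distance between lid_seat and bowl_rim below 0.007 m and z of lid_seat in the frame of bowl_rim between -0.003 and 0.003 m and angle between lid's own z axis and vertical below 0.05 rad)).
It fails at once if the plunger is pressed to the bottom (beyond 21.5 mm) (value of joint plunger above 0.0215 m).
It fails at once if the lid is dropped (falls faster than 0.45 m/s out of the fingers, about 1 cm) (linear speed of lid above 0.45 m/s and contact force between the fingers and lid below 0.1 N).
It fails at once if a bystander is shifted by more than 30 mm (distance of any of brick, hammer, screwdriver, jar, stake, dish, tin from where it was at the start of the episode above 0.03 m).
It also fails if it takes over 54 s, if anything falls off the work surface, if the arm or the gripper's body presses on something with over 40 N, if the wrist force passes 120 N, or if a joint passes its speed limit or range.

## Working session

There is one attempt and no reset: what is moved stays moved. The work goes in short steps, Python scripts to look and compute and a tool call to move; the robot and the scene stay as the last step left them, time stands still between calls to the robot, and variables do not carry over. Pictures are saved under pics/ and viewed, at most 10 in all, crops included, and the job is handed in when it is done.

Besides the shell and the picture viewer there is one more tool, called after "Request:" as name(argument=value, ...), one argument or row to a line, values as JSON. jog_arm: Moves the arm, as the interface text tells. Its arguments: {"type":"object","properties":{"plan":{"type":"array"},"hand":{"type":"number"}},"required":["plan"]}

```bash
mkdir -p pics; cat > h.py <<'E'
import numpy as np, cv2
from scipy.spatial.transform import Rotation as R
from plant import r
def cam(n, s=None):
    c=r.calibration(n); K=np.array([[c['fx'],0,c['cx']],[0,c['fy'],c['cy']],[0,0,1]])
    if 'mount' in c:
        M=np.array(c['mount']); s=s or r.sense(); o=np.array(s['ee_rot'])
        T=np.eye(4); T[:3,:3]=R.from_euler('xyz',o).as_matrix(); T[:3,3]=s['tool_pos']
        T=T@M; return K,T[:3,:3],T[:3,3]
    o=np.array(c['orientation']); 
    Rm=R.from_euler('xyz',o).as_matrix() if o.size==3 else o
    return K,Rm,np.array(c['xyz'])
def cast(C,u,v,z):
    K,Rm,p=C; d=Rm@np.linalg.solve(K,[u,v,1.]); return p+d*(z-p[2])/d[2]
def proj(C,P):
    K,Rm,p=C; q=K@(Rm.T@(np.array(P)-p)); return q[:2]/q[2]
E
python3 - <<'E'
from h import *
print(r.sense())
for n in("scene","top","wrist"):
    print(n,r.calibration(n))
    cv2.imwrite(f"pics/{n}0.png",cv2.cvtColor(r.grab_frame(n),cv2.COLOR_RGB2BGR))
E
```

```text
{'clock': 0.0, 'joint_positions': array([-1.25501256e+00,  3.20273221e-01,  1.56566236e+00,  6.18161339e-06,
        1.25741084e+00, -1.99946113e-02]), 'joint_vel': array([-0.00050818,  0.00111516, -0.00071592,  0.0004963 ,  0.00091345,
       -0.00137233]), 'tau': array([-2.55337955e-04, -4.15531468e+01, -2.34164482e+01, -2.42187671e-04,
        8.17961904e-03, -1.84397265e-05]), 'tool_pos': array([ 0.18932255, -0.54243443,  0.23049947]), 'ee_rot': array([-3.13983935e+00, -4.09395712e-05,  3.35776435e-01]), 'contact_force': array([-0.13185336,  0.00393227, -0.39358371]), 'ft_torque': array([-0.01987543, -0.04453227,  0.01276819]), 'grasp_force': 0.0, 'gripper_width': 0.08556438816652248}
scene {'fx': 377.3803424607433, 'fy': 377.3803424607433, 'cx': 323.3562415985607, 'cy': 200.70287233392142, 'xyz': array([0.93988639, 0.56613597, 1.09508823]), 'orientation': array([-2.52107322,  0.01195754,  2.54619606])}
top {'fx': 417.0069860977312, 'fy': 417.0069860977312, 'cx': 318.83412638879116, 'cy': 205.52193091550984, 'xyz': array([0.37505376, 0.00821687, 1.20346686]), 'orientation': array([-2.94962792, -0.01207913, -1.54786576])}
wrist {'fx': 294.28069624997437, 'fy': 294.28069624997437, 'cx': 319.55666436236487, 'cy': 202.97622375994632, 'mount': array([[ 1.32805567e-04, -9.62157755e-01, -2.72493004e-01,
         6.98715708e-02],
       [ 9.99999673e-01,  3.45256477e-04, -7.31709328e-04,
         3.20838543e-04],
       [ 7.98099778e-04, -2.72492818e-01,  9.62157486e-01,
        -1.42752320e-01],
       [ 0.00000000e+00,  0.00000000e+00,  0.00000000e+00,
         1.00000000e+00]])}
```

View pics/top0.png

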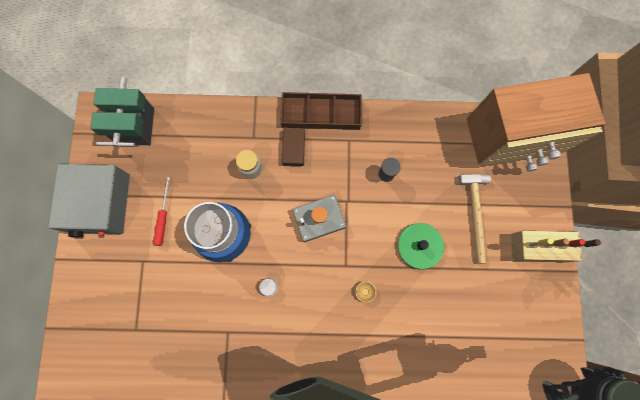

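View pics/scene0.png

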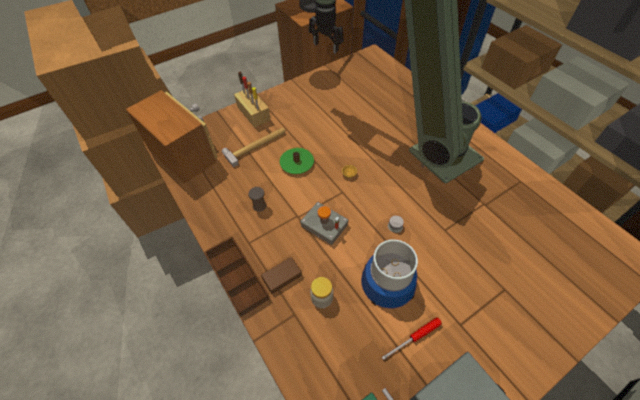

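Top view: bowl rim near (209,226), pad and orange plunger near (319,215), lid near (421,246) with the knob at (423,245). In the scene view the lid is near (297,161), the plunger at (324,213) and the bowl at (395,265).

```bash
cat >> h.py <<'E'
def blob(img,lo,hi,box):
    """largest contour of HSV range in box (u0,v0,u1,v1), full-image coords"""
    h=cv2.cvtColor(img,cv2.COLOR_BGR2HSV); m=cv2.inRange(h,np.array(lo),np.array(hi))
    k=np.zeros_like(m); u0,v0,u1,v1=box; k[v0:v1,u0:u1]=m[v0:v1,u0:u1]
    cs,_=cv2.findContours(k,cv2.RETR_EXTERNAL,cv2.CHAIN_APPROX_NONE)
    return cv2.convexHull(max(cs,key=cv2.contourArea))[:,0]
def circ(P):
    A=np.c_[2*P,np.ones(len(P))]; s=np.linalg.lstsq(A,(P**2).sum(1),rcond=None)[0]
    return s[:2],np.sqrt(s[2]+s[0]**2+s[1]**2)
E
python3 - <<'E'
from h import *
b={'top':dict(lid=(390,215,455,275),pl=(300,200,335,230),bowl=(180,195,236,256)),
   'scene':dict(lid=(275,145,320,178),pl=(312,203,336,225),bowl=(368,235,422,295))}
S=dict(lid=((45,100,60),(80,255,255),.018),pl=((5,170,100),(16,255,255),.087),bowl=((0,0,150),(180,60,255),.16))
out=[]
for n in('top','scene'):
    im=cv2.imread(f'pics/{n}0.png'); C=cam(n)
    for k,(lo,hi,z) in S.items():
        c=blob(im,lo,hi,b[n][k]); W=np.array([cast(C,u,v,z)[:2] for u,v in c+0.0])
        o,rad=circ(W); res=np.abs(np.hypot(*(W-o).T)-rad).max(); px=proj(C,[*o,z])
        print(n,k,o.round(4),'d',2*rad.round(4),'res',res.round(4),px.round(1))
    u0,v0,u1,v1={'top':(175,185,345,275),'scene':(270,140,430,310)}[n]
    out.append(cv2.resize(im[v0:v1,u0:u1],None,fx=(800/170 if n=='top' else 3.5),fy=(800/170 if n=='top' else 3.5),interpolation=cv2.INTER_CUBIC))
cv2.imwrite('pics/ct.png',out[0]);cv2.imwrite('pics/cs.png',out[1])
C=cam('wrist');print(C)
E
```

```text
top lid [ 0.4972 -0.2931] d 0.1294 res 0.0009 [420.4 245.4]
top pl [ 0.1491 -0.013 ] d 0.796 res 0.0 [319.8 377.9]
top bowl [0.522 0.278] d 0.1208 res 0.0061 [208.1 224.6]
scene lid [ 0.4974 -0.2933] d 0.128 res 0.0025 [296.3 160.3]
scene pl [0.5685 0.0006] d 0.0454 res 0.0034 [324.1 211.8]
scene bowl [0.5212 0.2784] d 0.1194 res 0.0011 [395.1 258.2]
(array([[294.28069625,   0.        , 319.55666436],
       [  0.        , 294.28069625, 202.97622376],
       [  0.        ,   0.        ,   1.        ]]), array([[ 0.32963525, -0.90820134, -0.25789712],
       [-0.94410592, -0.31771888, -0.08785627],
       [-0.0021476 ,  0.27244272, -0.96216961]]), array([ 0.25551411, -0.52000236,  0.37343889]))
```

View pics/ct.png

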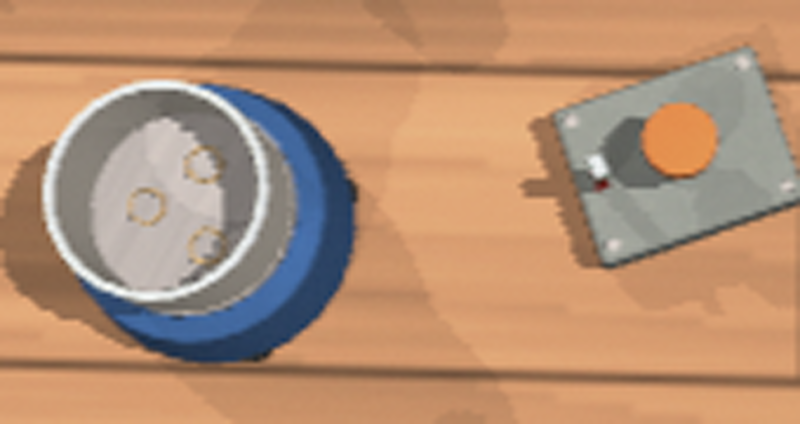

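```bash
cat >> h.py <<'E'
def to(x,y,z):
    s=r.sense(); Rm=R.from_euler('xyz',s['ee_rot']).as_matrix()
    d=Rm.T@(np.array([x,y,z])-s['tool_pos'])*100
    print('t',round(s['clock'],2),'pos',s['tool_pos'].round(4),'rpy',s['ee_rot'].round(4),'F',s['contact_force'].round(2),'w',round(s['gripper_width'],4),'shift cm',d.round(2))
E
python3 - <<'E'
from h import *
to(.497,-.293,.13)
im=cv2.imread('pics/top0.png');C=cam('top')
c=blob(im,(5,140,180),(16,255,255),(308,205,331,226))
W=np.array([cast(C,u,v,.087)[:2] for u,v in c+0.]);print(circ(W),cast(C,319.5,214.7,.087))
E
```

```text
t 0.15 pos [ 0.1894 -0.5425  0.2307] rpy [-3.1402e+00 -1.0000e-04  3.3580e-01] F [-0.48  0.03 -0.77] w 0.0852 shift cm [ 37.27 -13.41  10.09]
(array([ 0.56833917, -0.00118938]), np.float64(0.020632001073496095)) [ 0.56697372 -0.00268085  0.087     ]
```

Request:
jog_arm(
  plan=[
    [[3.5,-1.3,1,0],[7,-2.6,2,0],[10.5,-3.9,3,0],[14,-5.1,4,0],[17.5,-6.4,5,0],[21,-7.7,6,0],[24.5,-9,7,0],[28,-10.2,8,0],[31.5,-11.4,9,0],[35,-12.6,10,0],[37.3,-13.4,10.1,0],[37.3,-13.4,10.1,0]],
  ],
  hand=1,
)

```text
clock: 1.15
tool_pos: [0.5005, -0.2903, 0.1291]
ee_rot: [-3.14, -0.001, 0.34]
contact_force: [0.5, -0.1, -0.4]
gripper_width: 0.0854
grasp_force: 0.0
```

```bash
python3 - <<'E'
from h import *
s=r.sense(); C=cam('wrist',s); im=cv2.cvtColor(r.grab_frame('wrist'),cv2.COLOR_RGB2BGR); cv2.imwrite('pics/w1.png',im)
to(.497,-.293,.022)
print(proj(C,[.497,-.293,.052]),proj(C,[.497,-.293,.018]))
E
```

```text
t 1.2 pos [ 0.4988 -0.2918  0.1295] rpy [-3.1407e+00  7.0000e-04  3.3960e-01] F [0.33 0.26 0.34] w 0.0854 shift cm [-0.2   0.06 10.75]
[321.24639497 217.51045323] [321.12611707 205.43170374]
```

View pics/w1.png

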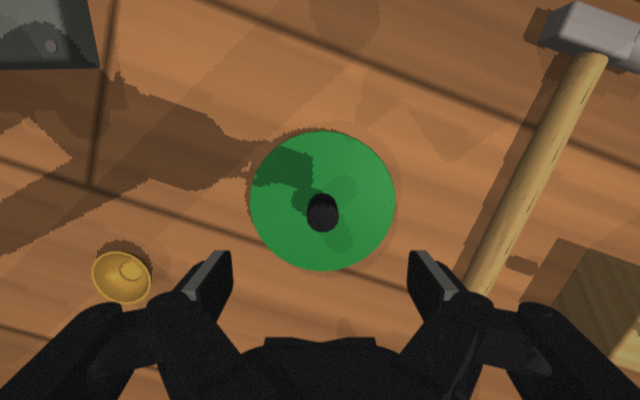

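The wrist view shows the knob top at about (322,216), against a prediction of (321,217.5). The lid is where I measured it and sits centred between the fingers.

Request:
jog_arm(
  plan=[
    [[0,0,3,0],[0,0,6,0],[0,0,8,0],[0,0,9.5,0],[0,0,10.7,0],[0,0,10.7,0],[0,0,10.7,0],[0,0,10.7,0]],
  ],
)

```text
clock: 1.87
tool_pos: [0.4976, -0.2944, 0.0242]
ee_rot: [3.14, -0.001, 0.335]
contact_force: [0.7, -0.2, -0.8]
gripper_width: 0.0858
grasp_force: 0.0
```

```bash
python3 -c "
from h import *
to(.497,-.293,.022)"
```

```text
t 1.87 pos [ 0.4976 -0.2944  0.0242] rpy [ 3.1403e+00 -8.0000e-04  3.3500e-01] F [ 0.71 -0.2  -0.81] w 0.0858 shift cm [-0.01 -0.15  0.22]
```

Request:
jog_arm(
  plan=[
    [[0,-0.1,0,0],[0,-0.1,0,0],[0,-0.1,0,0],[0,-0.1,0,0],[0,-0.1,0,0],[0,-0.1,0,0],[0,-0.1,0,0],[0,-0.1,0,0],[0,-0.1,0,0],[0,-0.1,0,0]],
  ],
  hand=0,
)

```text
clock: 2.7
tool_pos: [0.4975, -0.2927, 0.0239]
ee_rot: [3.141, -0.001, 0.336]
contact_force: [-0.8, 0.6, 5.7]
gripper_width: 0.0239
grasp_force: 58.9
```

Request:
jog_arm(
  plan=[
    [[0,0,-0.5,0],[0,0,-1.5,0],[0,0,-3,0],[0,0,-5,0],[0,0,-7.5,0],[0,0,-10,0],[0,0,-12.5,0],[0,0,-15,0],[0,0,-17.5,0],[0,0,-19,0],[0,0,-19.5,0],[0,0,-19.5,0]],
  ],
)

```text
clock: 3.7
tool_pos: [0.4975, -0.2928, 0.2199]
ee_rot: [3.139, -0.002, 0.336]
contact_force: [0.2, -0.1, -1.2]
gripper_width: 0.0241
grasp_force: 58.9
```

```bash
python3 - <<'E'
from h import *
to(.5215,.278,.218)
s=r.sense(); C=cam('wrist',s); im=cv2.cvtColor(r.grab_frame('wrist'),cv2.COLOR_RGB2BGR); cv2.imwrite('pics/w2.png',im)
E
```

```text
t 3.7 pos [ 0.4975 -0.2928  0.2199] rpy [ 3.1392e+00 -1.8000e-03  3.3580e-01] F [ 0.23 -0.12 -1.15] w 0.0241 shift cm [ 21.07 -53.1    0.1 ]
```

View pics/w2.png

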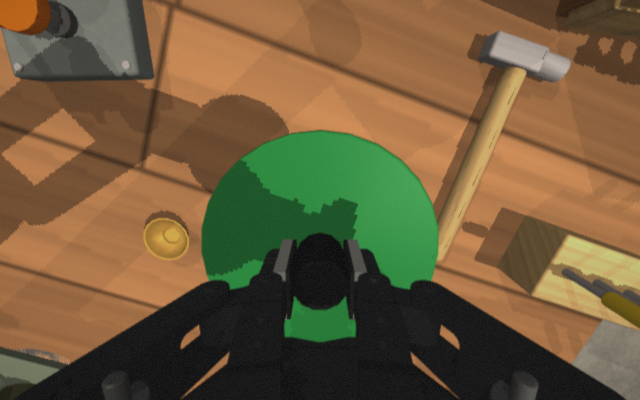

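Wrist view: the lid is held by its knob at about (322,270). The flange spans columns 202 to 438 and looks level and centred. Next I carry it to the bowl.

Request:
jog_arm(
  plan=[
    [[0.4,-1,0,0],[1.2,-3,0,0],[2.2,-5.6,0,0],[3.4,-8.6,0,0],[4.6,-11.6,0,0],[5.8,-14.6,0,0],[7,-17.6,0,0],[8.2,-20.6,0,0],[9.4,-23.6,0,0],[10.6,-26.6,0,0],[11.4,-28.6,0,0],[11.8,-29.6,0,0]],
  ],
)

```text
clock: 4.75
tool_pos: [0.5097, 0.0289, 0.2168]
ee_rot: [-3.14, 0.003, 0.339]
contact_force: [-0.5, -0.6, -2.2]
gripper_width: 0.0242
grasp_force: 59.0
```

Request:
jog_arm(
  plan=[
    [[0.6,-1.5,0,0],[1.7,-4.2,0,0],[2.9,-7.2,0,0],[4.1,-10.2,0,0],[5.3,-13.2,0,0],[6.5,-16.2,0,0],[7.6,-19,0,0],[8.5,-21.4,0,0],[9.1,-23,0,0],[9.3,-23.5,0,0],[9.3,-23.5,0,0],[9.3,-23.5,0,0]],
  ],
)

```text
clock: 5.75
tool_pos: [0.521, 0.2773, 0.2175]
ee_rot: [3.14, 0.002, 0.336]
contact_force: [-0.2, -0.3, -0.6]
gripper_width: 0.0243
grasp_force: 59.1
```

```bash
cat > m.py <<'E'
from h import *
import sys
for n in('top','scene'): cv2.imwrite(f'pics/{n}_{sys.argv[1]}.png',cv2.cvtColor(r.grab_frame(n),cv2.COLOR_RGB2BGR))
to(.5215,.278,.218)
h=float(sys.argv[2])
for n,b in(('top',(150,170,280,280)),('scene',(330,190,470,310))):
    im=cv2.imread(f'pics/{n}_{sys.argv[1]}.png'); C=cam(n)
    c=blob(im,(45,100,50),(80,255,255),b); W=np.array([cast(C,u,v,h)[:2] for u,v in c+0.])
    o,rad=circ(W); print(n,o.round(4),2*rad, np.abs(np.hypot(*(W-o).T)-rad).max())
E
python3 m.py a 0.213
```

```text
t 5.85 pos [0.5212 0.2769 0.218 ] rpy [3.1408e+00 1.1000e-03 3.3450e-01] F [ 0.58 -1.04 -1.5 ] w 0.0244 shift cm [ 0.06 -0.1  -0.  ]
top [0.5251 0.266 ] 0.1141863955166001 0.036003579829163176
scene [0.5228 0.2768] 0.1282615228635472 0.0012792622569298834
```

Request:
jog_arm(
  plan=[
    [[-0.05,-0.15,0,0],[-0.05,-0.15,0.8,0],[-0.05,-0.15,1.6,0],[-0.05,-0.15,2.4,0],[-0.05,-0.15,3.1,0],[-0.05,-0.15,3.6,0],[-0.05,-0.15,4,0],[-0.05,-0.15,4.1,0],[-0.05,-0.15,4.1,0],[-0.05,-0.15,4.1,0]],
  ],
)

```text
clock: 6.68
tool_pos: [0.5206, 0.2797, 0.1775]
ee_rot: [3.142, -0.001, 0.336]
contact_force: [-0.6, -0.2, -2.0]
gripper_width: 0.0241
grasp_force: 59.1
```

Request:
jog_arm(
  plan=[
    [[0,0,0.1,0],[0,0,0.2,0],[0,0,0.3,0],[0,0,0.4,0],[0,0,0.4,0],[0,0,0.4,0]],
  ],
)

```text
clock: 7.18
tool_pos: [0.5204, 0.2796, 0.1732]
ee_rot: [3.141, 0.0, 0.336]
contact_force: [0.1, 0.1, -1.3]
gripper_width: 0.0242
grasp_force: 59.1
```

```bash
python3 m.py b 0.167
```

```text
t 7.28 pos [0.5204 0.2796 0.1733] rpy [ 3.1415 -0.      0.3358] F [ 0.19  0.08 -0.97] w 0.0242 shift cm [ 0.05  0.19 -4.47]
top [0.523  0.2732] 0.1205834241371437 0.015295887006635409
scene [0.5211 0.2789] 0.1279285428818467 0.0014923989230529525
```

Request:
jog_arm(
  plan=[
    [[0,0,0.05,0],[0,0,0.1,0],[0,0,0.1,0],[0,0,0.1,0]],
  ],
)

```text
clock: 7.62
tool_pos: [0.5204, 0.2796, 0.1722]
ee_rot: [3.141, 0.0, 0.336]
contact_force: [-0.1, -0.1, -1.3]
gripper_width: 0.0244
grasp_force: 59.1
```

Request:
jog_arm(
  plan=[
    [[0,0,0.05,0],[0,0,0.1,0],[0,0,0.1,0],[0,0,0.1,0]],
  ],
)

```text
clock: 7.95
tool_pos: [0.5205, 0.2796, 0.1719]
ee_rot: [-3.142, -0.001, 0.336]
contact_force: [-1.4, -0.6, 4.7]
gripper_width: 0.0244
grasp_force: 59.4
```

Contact registers 4.7 N at z = 0.172, the expected seating height, so I release.

Request:
jog_arm(
  plan=[
    [[0,0,0,0],[0,0,0,0],[0,0,0,0],[0,0,0,0],[0,0,0,0],[0,0,0,0],[0,0,0,0],[0,0,0,0],[0,0,0,0],[0,0,0,0]],
  ],
  hand=1,
)

```text
clock: 8.78
tool_pos: [0.5205, 0.2796, 0.1713]
ee_rot: [3.142, -0.0, 0.336]
contact_force: [0.9, -0.1, 0.2]
gripper_width: 0.0854
grasp_force: 0.0
```

Request:
jog_arm(
  plan=[
    [[0,0,-0.5,0],[0,0,-1.5,0],[0,0,-3,0],[0,0,-5,0],[0,0,-7,0],[0,0,-8,0],[0,0,-8,0],[0,0,-8,0]],
  ],
)

```text
clock: 9.45
tool_pos: [0.5205, 0.2796, 0.2517]
ee_rot: [-3.142, -0.001, 0.336]
contact_force: [-0.2, 0.6, 0.2]
gripper_width: 0.0851
grasp_force: 0.0
```

```bash
python3 m.py c 0.166; python3 -c "
from h import *
im=cv2.imread('pics/scene_c.png')[190:310,290:470];cv2.imwrite('pics/cc.png',cv2.resize(im,None,fx=4,fy=4))"
```

```text
t 9.55 pos [0.5198 0.2793 0.2501] rpy [3.1412e+00 2.3000e-03 3.3580e-01] F [ 0.02  1.4  -0.22] w 0.0855 shift cm [0.12 0.17 3.21]
top [0.5164 0.2578] 0.09983307802386567 0.017631847545547003
scene [0.5204 0.2784] 0.1296443296755872 0.0010342570147492403
```

View pics/cc.png

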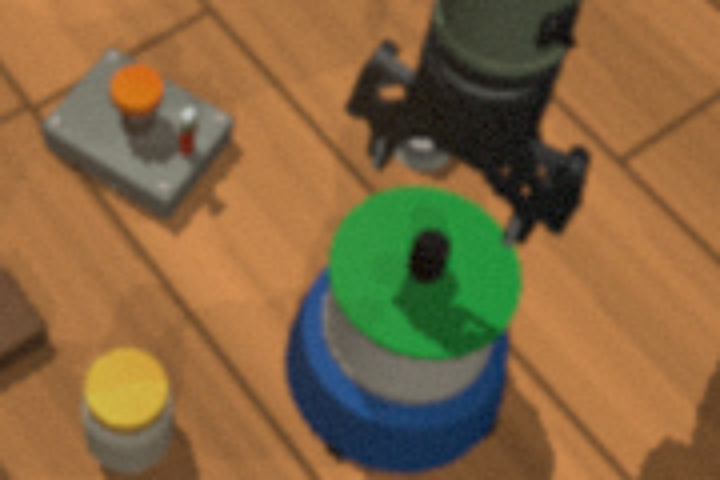

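Scene crop: the lid sits flat on the bowl, measured within about 1 mm of the rim centre. The fingers are clear, and the gauge post is on the bowl side of the plunger. I shut the hand and go to above the plunger.

Request:
jog_arm(
  plan=[
    [[-0.2,1,0,-7],[-0.5,3,0,-14],[-1,6,0,-21],[-1.5,9,0,-28],[-2,12,0,-35],[-2.5,15,0,-42],[-3,18,0,-49],[-3.5,21,1,-56],[-4,24,2,-63],[-4.4,26,3,-70],[-4.7,27.5,4,-77],[-4.75,28,5,-84]],
  ],
  hand=0,
)

```text
clock: 10.55
tool_pos: [0.5672, -0.0029, 0.1993]
ee_rot: [-3.139, 0.0, 1.805]
contact_force: [0.8, -0.8, -0.3]
gripper_width: -0.0002
grasp_force: 0.0
```

Request:
jog_arm(
  plan=[
    [[0,0,1,0],[0,0,3,0],[0,0,5,0],[0,0,6.5,0],[0,0,7,0],[0,0,7,0],[0,0,7,0]],
  ],
)

```text
clock: 11.13
tool_pos: [0.5679, -0.0, 0.1313]
ee_rot: [-3.141, -0.0, 1.801]
contact_force: [0.4, -0.1, 0.9]
gripper_width: -0.0002
grasp_force: 0.0
```

```bash
python3 - <<'E'
from h import *
to(.568,-.0005,.091)
s=r.sense(); C=cam('wrist',s); im=cv2.cvtColor(r.grab_frame('wrist'),cv2.COLOR_RGB2BGR); cv2.imwrite('pics/w3.png',im)
print(proj(C,[.568,-.0005,.087]),proj(C,s['tool_pos']))
E
```

```text
t 11.13 pos [ 0.5679 -0.      0.1313] rpy [-3.1414e+00 -1.0000e-04  1.8011e+00] F [ 0.35 -0.09  0.91] w -0.0002 shift cm [-0.05 -0.    4.03]
[318.36206977 226.54058999] [318.15688132 254.83798431]
```

View pics/w3.png

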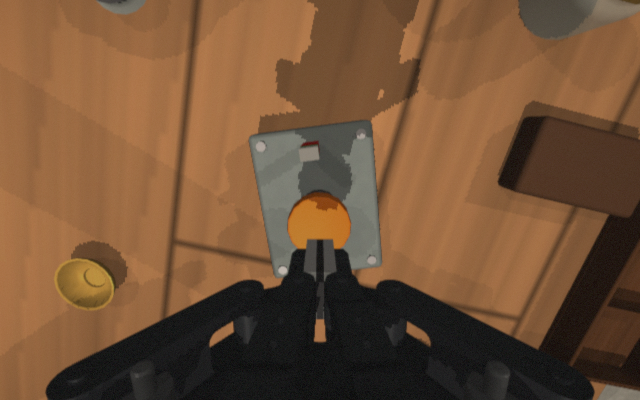

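Wrist view: the plunger head is centred at about (319,225), against a prediction of (318,226.5). The post at (309,151) is well clear of the fingers. Next I descend and press.

Request:
jog_arm(
  plan=[
    [[0,0,1,0],[0,0,2,0],[0,0,3,0],[0,0,3.7,0],[0,0,4.1,0],[0,0,4.3,0],[0,0,4.3,0],[0,0,4.3,0]],
  ],
)

```text
clock: 11.85
tool_pos: [0.5681, -0.0004, 0.0884]
ee_rot: [3.141, 0.0, 1.802]
contact_force: [-0.1, -1.1, 0.0]
gripper_width: -0.0003
grasp_force: 0.0
```

Request:
jog_arm(
  plan=[
    [[0,0,0.1,0],[0,0,0.2,0],[0,0,0.3,0],[0,0,0.3,0],[0,0,0.3,0]],
  ],
)

```text
clock: 12.27
tool_pos: [0.5683, -0.0005, 0.0858]
ee_rot: [3.14, 0.0, 1.802]
contact_force: [-0.4, -0.7, 4.2]
gripper_width: -0.0001
grasp_force: 1.9
```

Contact comes at about 0.086–0.087 with 4.2 N, which agrees with the data. I press another 11 mm.

Request:
jog_arm(
  plan=[
    [[0,0,0.1,0],[0,0,0.25,0],[0,0,0.4,0],[0,0,0.55,0],[0,0,0.7,0],[0,0,0.8,0],[0,0,0.9,0],[0,0,1,0],[0,0,1.05,0],[0,0,1.05,0],[0,0,1.05,0],[0,0,1.05,0]],
  ],
)

```text
clock: 13.27
tool_pos: [0.5683, -0.0005, 0.0751]
ee_rot: [3.141, 0.0, 1.802]
contact_force: [-0.2, 0.5, 6.3]
gripper_width: -0.0002
grasp_force: 3.2
```

```bash
python3 m.py d 0.166; python3 -c "
from h import *
a=cv2.imread('pics/scene_d.png');im=a[190:310,290:470];cv2.imwrite('pics/cd.png',cv2.resize(im,None,fx=4,fy=4,interpolation=cv2.INTER_CUBIC))"
```

```text
t 13.37 pos [ 5.683e-01 -4.000e-04  7.510e-02] rpy [3.1405e+00 4.0000e-04 1.8019e+00] F [ 0.65 -0.1   6.3 ] w -0.0004 shift cm [ 28.17   1.84 -14.29]
top [0.5199 0.2784] 0.1304809190754023 0.0007392115340506544
scene [0.5202 0.2787] 0.13082228132331572 0.0010130212170081365
```

View pics/cd.png

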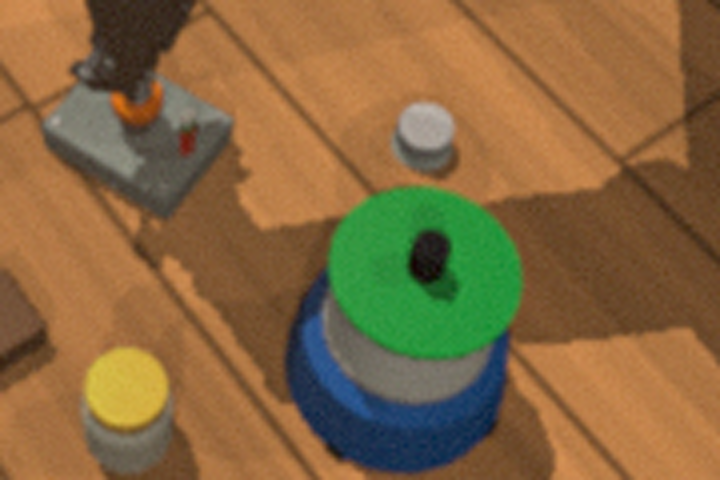

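The crop shows the lid still flat on the bowl, both views placing it within 2 mm of the rim centre. The plunger is pressed under the fingers, with the tip at 75 mm and 6.3 N. I hold it there, then hand in.

Request:
jog_arm(
  plan=[
    [[0,0,0,0],[0,0,0,0],[0,0,0,0],[0,0,0,0],[0,0,0,0],[0,0,0,0],[0,0,0,0],[0,0,0,0]],
  ],
)

```text
clock: 14.03
tool_pos: [0.5683, -0.0005, 0.0751]
ee_rot: [3.141, 0.0, 1.802]
contact_force: [-0.2, -0.5, 6.2]
gripper_width: -0.0002
grasp_force: 3.2
```

```bash
python3 -c "
from h import *
to(.568,0,.075); print(r.close_job())"
```

```text
t 14.03 pos [ 5.683e-01 -5.000e-04  7.510e-02] rpy [3.1405e+00 4.0000e-04 1.8018e+00] F [-0.19 -0.45  6.21] w -0.0002 shift cm [ 0.05 -0.02  0.01]
the job is handed in; nothing more can be done
None
```

The lid sits level on the bowl, let go and centred within about 2 mm, and I handed the job in at 14 s with the gripper holding the plunger at about 12 mm of travel (6.2 N); no verdict came back.

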